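Fish a dropped arbor washer out from behind the belt guard with a hook

ROBOT

A 6-joint arm with a two-finger parallel gripper is mounted at the origin on the work surface. World frame = base frame: x ahead of the robot, y to its left, z up, the work surface at z = 0. Lengths are in m, angles in degrees, forces in N, time in s.
With the tool pointing down it reaches from about 0.275 to 0.725 m from the base axis. Payload 5.6 kg.
Tool frame: the origin (TCP) lies on the centre line of the jaws, within the pads' length; the fingertips stand 19 mm ahead of it and the grasp point (between the pads) is the TCP; z points along the fingers, y is the direction in which the jaws open and shut (so a half turn about z gives the same grasp; the last joint's range is limited). The gripper opens to 85 mm and grips with 20 to 120 N. Pads are 22 mm wide; open, the fingers measure 114 mm over their backs; the gripper's body (76 mm by 85 mm) begins 54 mm behind the grasp point. The pads swing forward as they close: fully open they stand 13 mm farther back than shut.
Start: joints at [82.941, 14.616, 6.199, 0, -81.583, -16.306], TCP at [0.218, 0.505, 0.25] pointing down, gripper open.
Joint ranges: [-168.99, 168.99], [-69.2, 112.95], [-62.41, 85.93], [-164.36, 98.24], [-168.68, -3.75], [-174.98, 174.98]. Speed limits (degrees/s): [147.25, 147.25, 180, 180, 180, 180].

INTERFACE

Orientations are given as a 3x3 rotation matrix whose columns are the frame's x, y, z axes.
In Python, from bench import env, jaws, kin, sense, optics, ticket gives the robot as it stands. The module is installed in compiled form; this text tells all that it offers. Calls block until the motion is done:
- env.goto(position, orientation): joint-space move of the TCP to a pose.
- env.move_l(position, ori=None, velocity=0.15, max_force=None): straight line of the TCP; ori=None keeps the orientation; velocity is the mean speed in m/s. With max_force (N) it stops when the force on the tool has changed by that much, and returns True; else False.
- env.goto_joints(angles): joint-space move.
- jaws.grip(opening, grip_force=None): finger opening in m; grip_force is the grip in N (None keeps the last); returns when the fingers have stopped.
- env.dwell(seconds).
- kin.inverse_kinematics(position, orientation): joint angles nearest the present ones, or None.
- sense(): the state.
- optics.get_image(name): name is "scene" or "side" or "wrist"; returns (picture, depth): 400x640x3 uint8, red, green, blue; 400x640 float32, m along the optical axis (not along the pixel's ray), 0 where there is no reading.
- optics.camera_params(name): a dict with "fx", "fy", "cx", "cy" (pixels), "world_from_camera" (4x4, takes a point from camera to world coordinates); the wrist camera has in their place "tool_from_camera" (4x4, takes a point from camera to tool coordinates, whose origin is the TCP and whose axes are the flange's). Camera axes: x right, y down, z forward; pixel columns grow to the right and rows downward; lengths in m; the calibration is good to about 2 mm. A picture is of the moment at which its call begins: read the wrist's pose just before it. camera_params takes no time and is no camera call.
A pose or a line that the arm cannot do raises env.Unreachable and nothing moves.
- ticket.sign_off(): hands the job in, once; it reports no verdict.
The state is a dict: "time_s": time; "joints": joint angles; "qvel": joint speeds; "tau": joint torques, N m; "tool_pos": TCP position; "eef_rot": TCP orientation; "ft_force": force on the tool from outside, world axes, zero at the start; "wrist_torque": the same for the moment, N m; "finger_gap": finger opening in m.
Only numpy, scipy, OpenCV 4.12 (cv2) and the standard library are available. Lean on these libraries where they do the work, as an engineer would, in place of code of your own. Each camera call takes 0.05 s, during which the arm holds its last target. There are 200 camera calls.

TASK

A thick steel washer has dropped behind the fixed belt guard of the honing machine. Take the hooked rod from the tool rack, reach it in behind the guard, let its point down through the washer's hole until it rests lightly on the base plate, and with the point kept in the hole draw the washer past the stop bolt, along behind the guard and out of its open end, until all of it lies flat on the base plate a finger's width (10 mm or more) clear of the guard; then hang the hook back in its slot. Work gently by feel: if the washer catches, ease it round the bolt instead of forcing it, keep every push and pull of the hook to about half a kilogram's weight at most, touch the washer with nothing but the hook, keep the hand off the machine, and leave the other tools and the loose nut where they are.

Things in the scene. Friction and masses are not known exactly. Their poses are not given: they have to be found in the camera images.
- machine: Honing machine, fixed: grey base plate on rubber feet, with arbor, felt wheel, belt, motor. Origin: under the feet's middle; its z varies by 3 mm. Plate top 22 mm above it, spanning x -100 to 230, y -150 to 150 mm. -x faces the robot, z up. All parts at x < 100 stay below 125, the motor (x 105 to 210, y -25 to 140) below 150 mm. Felt wheel: y 72 to 98, its front at x -3
- guard_end (a point): Foot of the fixed guard's open end, on the plate's top; (-83, 30, 22) mm in the machine's frame, same axes. The guard is an upright sheet, 95 mm high above the plate, running from here 160 mm in -y; its inner face is at this x. Behind it (+x) an alley 83 mm wide lies on the bare plate, free but for the stop bolt; in +y of this point the plate is open
- guard_closed (a point): Inner foot corner of the guard's closed end, on the plate's top: a cross sheet, 95 mm high, closes the alley here. Same axes as the machine. At 95 mm above the plate four 4 mm wires cross the alley, 0, 15, 31, 47 mm in +y of here. A hexagon stop bolt (15 mm wide, 7 high) stands on the plate 70 to 95 mm in +y, and either 30 or 53 mm in +x of here: which is not told; pass on its wider side
- washer_center (a point): The dropped washer: plain steel ring, outer diameter 36, hole 16, thickness 5 mm, about 33 g, lying flat on the base plate behind the guard, under the wire roof near the closed end. Point: its centre, half-way up (2.5 mm above the plate)
- hook_grip (a point): The hooked rod (0.15 kg, hung upright in the rack). Point: centre of its square wooden handle, 22 x 22 x 76 mm, faces square to x and y. Under the handle a collar 26 mm wide, 6 mm high; under it a straight 8 mm steel rod, ending in a level foot that points to -y, 55 mm long from the rod's axis, with a down-turned point at its end. Axis z: up the rod
- hook_nib (a point): Very end of the hook's down-turned point: 55 mm in the hook's -y and 179 mm below the handle's centre. The point is 8 mm thick with a round end and reaches 14 mm below the foot's underside
- hook_collar (a point): Centre of the underside of the hook's collar, on the rod's axis, 44 mm below the handle's centre; it lies on the rack's shelf when hung
- rack: Wooden tool rack, fixed, 290 mm wide (y); shelf top 155 mm above the bench, 14 mm thick. Origin: on the bench under the middle hanging place. Three 16 mm slots at y -85, 0, 85 run from the shelf's open front edge (x -40) to x 10; in each a tool hangs by its collar at x 0 (which is where varies). Take out: lift 10 mm, draw forward in -x. Below the shelf: board at x 40, base board 10 mm high
- roundfile_grip (a point): Round file hanging in the rack with the same handle and collar, straight blade; bystander. Point: centre of its handle
- gouge_grip (a point): Carving gouge hanging in the rack with the same handle and collar, straight blade; bystander. Point: centre of its handle
- spanner: Open-ended spanner 190 mm long lying flat on the bench behind the rack; bystander
- nut: Hexagon nut 30 mm across, 12 mm high, lying loose on the machine's base plate beyond the felt wheel, near (20, 132) mm of the machine's frame; bystander. Origin: centre of its underside
- mallet: Carver's round wooden mallet standing on its head, 84 mm wide, 200 mm high; bystander

How it is judged:
By the outcome, as a careful person would: the job done as asked, in the order asked, and still so for the second after the job is handed in, with the robot touching nothing.
It also fails if it takes over 72 s, if anything falls off the work surface, if the arm or the gripper's body presses on something with over 40 N, if the wrist force passes 120 N, or if a joint passes its speed limit or range.

## Working session

There is one attempt and no reset: what is moved stays moved. The work goes in short steps, each a Python script; the robot and the scene stay as the last script left them, time stands still between calls to the robot, and variables do not carry over. Pictures are saved under pics/ and viewed, about 8 in all and at most 12, crops included, and the job is handed in when it is done.

```bash
mkdir -p pics; ls
cat > h.py <<'E'
import numpy as np, cv2
from bench import env, jaws, kin, sense, optics, ticket
def snap(n):
    s=sense(); p,d=optics.get_image(n); c=optics.camera_params(n)
    if n=="wrist":
        T=np.eye(4);T[:3,:3]=s["eef_rot"];T[:3,3]=s["tool_pos"];W=T@np.array(c["tool_from_camera"])
    else: W=np.array(c["world_from_camera"])
    K=(c["fx"],c["fy"],c["cx"],c["cy"])
    return p,d,K,W
def save(name,p,d,K,W):
    cv2.imwrite(f"pics/{name}.png",p[:,:,::-1]); np.savez(f"pics/{name}.npz",p=p,d=d,K=K,W=W)
def load(name):
    z=np.load(f"pics/{name}.npz"); return z["p"],z["d"],z["K"],z["W"]
def pt(u,v,d,K,W,z=None):
    r=np.array([(u-K[2])/K[0],(v-K[3])/K[1],1.])
    if z is None:
        return W[:3,:3]@(r*d[int(round(v)),int(round(u))])+W[:3,3]
    q=W[:3,:3]@r; return W[:3,3]+q*(z-W[2,3])/q[2]
def cloud(d,K,W):
    v,u=np.mgrid[:d.shape[0],:d.shape[1]]
    r=np.stack([(u-K[2])/K[0]*d,(v-K[3])/K[1]*d,d],-1)
    P=r@W[:3,:3].T+W[:3,3]; P[d<=0]=np.nan; return P
E
python3 - <<'E'
from h import *
for n in("scene","side"):
    a=snap(n); save(n+"0",*a); print(n,a[2],np.round(a[3],3).tolist())
print(sense())
E
```

```text
pics
scene (423.65036267538466, 423.65036267538466, 325.0007002067362, 186.15278695397504) [[0.728, 0.461, -0.508, 1.061], [0.686, -0.494, 0.534, -0.603], [-0.005, -0.738, -0.675, 0.862], [0.0, 0.0, 0.0, 1.0]]
side (480.5340212191518, 480.5340212191518, 310.98455243315124, 200.10036988315522) [[-0.996, -0.049, 0.078, 0.427], [-0.091, 0.637, -0.766, 0.842], [-0.012, -0.769, -0.639, 0.891], [0.0, 0.0, 0.0, 1.0]]
{'time_s': 0.1, 'joints': array([ 8.29406402e+01,  1.46484513e+01,  6.13885010e+00, -2.42805250e-02,
       -8.15851485e+01, -1.63050118e+01]), 'qvel': array([ 0.04186628, -0.18216515,  0.25052219,  0.02160342, -0.10214348,
        0.05549483]), 'tau': array([-2.18483277e-03, -3.87603092e+01,  2.38472879e+01,  5.37785903e+00,
       -3.80033525e-03,  7.65643250e-06]), 'tool_pos': array([0.21791393, 0.50453272, 0.24950235]), 'eef_rot': array([[ 9.17976694e-01, -3.96633842e-01, -6.19268429e-04],
       [-3.96634321e-01, -9.17975320e-01, -1.58962501e-03],
       [ 6.20259401e-05,  1.70486182e-03, -9.99998545e-01]]), 'ft_force': array([ 0.06919716, -0.7475761 ,  0.3831473 ]), 'wrist_torque': array([ 0.00134887, -0.01685657, -0.01002454]), 'finger_gap': 0.08527451428338927}
```

View pics/scene0.png

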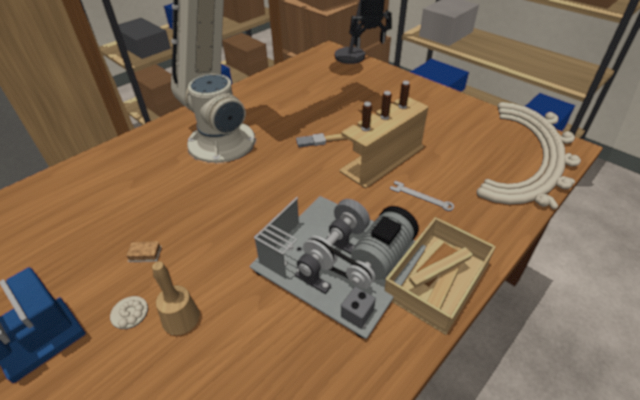

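View pics/side0.png

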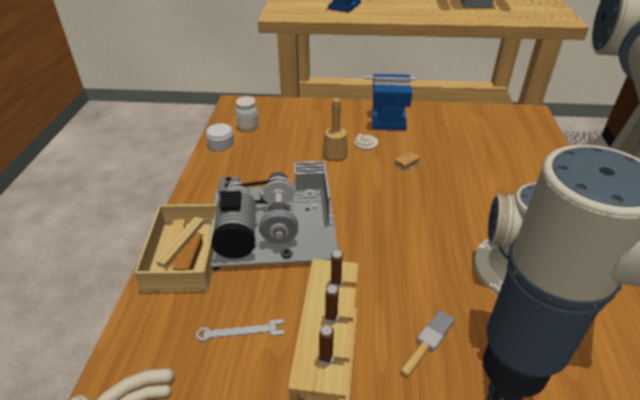

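The scene view shows the machine around (335,265), with the guard at the left (275,235), and the rack around (390,130) with three handles at (367,115), (386,103), (405,93). The side view shows the machine at (270,215), the guard at (310,200) and handles at (336,265), (331,300), (326,342).

Run:
```python
from h import *
p,d,K,W=load("side0"); a=cv2.resize(p[150:280,195:345],None,fx=4,fy=4,interpolation=cv2.INTER_CUBIC)
cv2.imwrite("pics/c1.png",a[:,:,::-1])
P=cloud(d,K,W)
for u,v in[(336,253),(331,287),(326,328)]: print("handle top",P[v+2,u].round(3))
# shelf pts
for nm in("side0","scene0"):
    p,d,K,W=load(nm);P=cloud(d,K,W)
    m=(abs(P[...,2]-.155)<.006)&(P[...,1]>0.0)&(P[...,0]>.2)&(P[...,0]<.7)
    q=P[m][:,:2].astype(np.float32); print(nm,len(q),cv2.minAreaRect(q))
    m=(P[...,2]>.2)&(P[...,2]<.3)&(P[...,0]>.25)&(P[...,0]<.65)&(P[...,1]>-.05)&(P[...,1]<.45)
    n,l,st,c=cv2.connectedComponentsWithStats(m.astype(np.uint8))
    for i in range(1,n):
        if st[i,4]>8: print(st[i],P[l==i].mean(0).round(3),P[l==i].max(0).round(3),P[l==i].min(0).round(3))
    m=(P[...,2]>.01)&(P[...,2]<.04)&(P[...,0]>.25)&(P[...,0]<.9)&(P[...,1]<.1)&(P[...,1]>-.4)
    q=P[m]; print(np.histogram(q[:,2],12));
```

```text
handle top [0.445 0.219 0.241]
handle top [0.45 0.3  0.24]
handle top [0.453 0.383 0.239]
side0 5438 ((0.45705702900886536, 0.29874831438064575), (0.2919155955314636, 0.09517505764961243), 87.18382263183594)
[330 251  12  22 240] [0.445 0.221 0.226] [0.456 0.227 0.243] [0.435 0.206 0.2  ]
[324 285  15  24 292] [0.449 0.305 0.226] [0.461 0.312 0.243] [0.437 0.289 0.2  ]
[318 326  16  26 337] [0.453 0.39  0.226] [0.465 0.397 0.244] [0.441 0.374 0.2  ]
(array([  30,   37,   55,  161, 1042, 2104,  991,  264,  305,  200,  212,
        360]), array([0.01005017, 0.01254553, 0.01504088, 0.01753624, 0.02003159,
       0.02252695, 0.0250223 , 0.02751766, 0.03001301, 0.03250837,
       0.03500372, 0.03749908, 0.03999443]))
scene0 1692 ((0.5153839588165283, 0.8586747050285339), (0.3714348077774048, 1.4148502349853516), 0.37508368492126465)
[400  81  11  17 132] [0.459 0.379 0.223] [0.469 0.398 0.241] [0.444 0.37  0.2  ]
[382  91  11  17 135] [0.455 0.294 0.223] [0.464 0.307 0.243] [0.44  0.284 0.2  ]
[362 102  11  17 139] [0.451 0.209 0.223] [0.46  0.225 0.243] [0.437 0.201 0.2  ]
(array([  39,   40,   61,  115,  798, 3037, 1630,  258,  390,  433,  297,
        314]), array([0.01001942, 0.01251775, 0.01501608, 0.01751441, 0.02001274,
       0.02251107, 0.02500941, 0.02750774, 0.03000607, 0.0325044 ,
       0.03500273, 0.03750106, 0.03999939]))
```

View pics/c1.png

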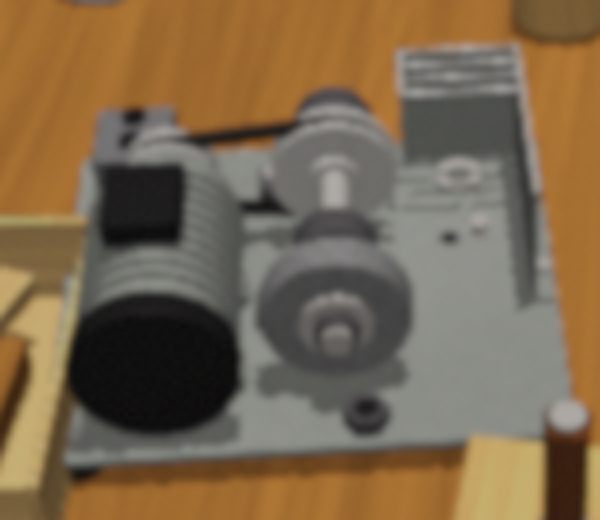

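The enlarged side crop shows the washer at (459,175), i.e. full-image (309.8,193.8). The light bolt head is at (479,223), i.e. (314.8,205.8), with a dark spot at (449,238). The nut is at (367,413).

Run:
```python
from h import *
print(np.round(optics.camera_params("wrist")["tool_from_camera"],3).tolist())
from scipy.optimize import least_squares
for nm in("side0","scene0"):
    p,d,K,W=load(nm);P=cloud(d,K,W)
    hsv=cv2.cvtColor(p,cv2.COLOR_RGB2HSV)
    m=(P[...,2]>.015)&(P[...,2]<.032)&(P[...,0]>.25)&(P[...,0]<.8)&(P[...,1]<.15)&(P[...,1]>-.4)&(hsv[...,1]<60)
    m=m.astype(np.uint8); m=cv2.morphologyEx(m,cv2.MORPH_OPEN,np.ones((2,2)))
    n,l,st,c=cv2.connectedComponentsWithStats(m); print(st[:6].tolist())
    i=1+st[1:,4].argmax(); q=P[l==i]; print(nm,"z med",np.median(q[:,2]),cv2.minAreaRect(q[:,:2].astype(np.float32)),q.min(0),q.max(0))
    m=(P[...,2]>.105)&(P[...,2]<.13)&(P[...,0]>.25)&(P[...,0]<.8)&(P[...,1]<.15)&(P[...,1]>-.4)
    hs=np.argwhere(m)
p,d,K,W=load("side0")
for n,u,v,z in[("washer",309.75,193.75,.0285),("bolt",314.75,205.75,.031),("dark",307.2,209.5,.0235),("nut",286.7,253,.036),("gend foot",195+525/4,150+303/4,.0235),("gend top",195+540/4,150+193/4,.1185),("g closed top R",195+518/4,150+45/4,.1185),("closed top L",195+398/4,150+50/4,.1185),("plate corner",195+575/4,150+433/4,.0235)]: print(n,pt(u,v,d,K,W,z).round(4),pt(u,v,d,K,W).round(4))
```

```text
[[-0.0, -0.947, -0.322, 0.083], [1.0, 0.0, -0.001, 0.001], [0.001, -0.322, 0.947, -0.122], [0.0, 0.0, 0.0, 1.0]]
[[0, 0, 640, 400, 251809], [250, 189, 13, 12, 115], [212, 188, 127, 80, 4068], [212, 221, 2, 4, 8]]
side0 z med nan ((0.49860090017318726, 0.0003203749656677246), (0.37616294622421265, 0.35358765721321106), 49.70574951171875) [nan nan nan] [nan nan nan]
[[0, 0, 640, 400, 250731], [252, 198, 114, 137, 3974], [371, 222, 4, 5, 13], [351, 234, 14, 12, 103], [285, 237, 10, 7, 42], [281, 241, 9, 7, 37]]
scene0 z med nan ((0.6268069744110107, -0.10422486066818237), (0.3052574396133423, 0.30187010765075684), 9.716019630432129) [nan nan nan] [nan nan nan]
washer [ 0.538  -0.2195  0.0285] [ 0.5384 -0.2235  0.0252]
bolt [ 0.519  -0.1649  0.031 ] [ 0.519  -0.1648  0.0311]
dark [ 0.5392 -0.1562  0.0235] [ 0.5387 -0.1518  0.0273]
nut [0.5721 0.0251 0.036 ] [0.5722 0.0245 0.0354]
gend foot [ 0.4824 -0.0944  0.0235] [ 0.4824 -0.0943  0.0235]
gend top [ 0.4737 -0.0945  0.1185] [ 0.4807 -0.2346  0.003 ]
g closed top R [ 0.4988 -0.2552  0.1185] [ 5.098e-01 -4.240e-01 -2.000e-04]
closed top L [ 0.5815 -0.2431  0.1185] [ 0.6062 -0.4162 -0.0047]
plate corner [0.4439 0.0208 0.0235] [0.4397 0.2217 0.2356]
```

```bash
cat >> h.py <<'E'
def Rz(a):
    a=np.radians(a); return np.array([[np.cos(a),-np.sin(a),0],[np.sin(a),np.cos(a),0],[0,0,1]])
D=np.diag([1.,-1,-1])
def Ry(a):
    a=np.radians(a); return np.array([[np.cos(a),0,np.sin(a)],[0,1,0],[-np.sin(a),0,np.cos(a)]])
E
python3 - <<'E'
from h import *
found=False
for tilt in(45,40,35,30,25,50):   # tool z tilts from down toward +x
    R=Ry(-tilt)@D
    C=np.array(optics.camera_params("wrist")["tool_from_camera"])
    for x in(.30,.28,.32,.26,.34):
        for z in(.25,.22,.28,.31):
            p=np.array([x,.3,z]); q=kin.inverse_kinematics(p,R)
            if q is not None:
                cam=p+R@C[:3,3]; ax=R@C[:3,2]; print(tilt,p,q,cam.round(3),ax.round(2)); found=True;break
        if found:break
    if found:break
try:
    env.goto(p,R); a=snap("wrist"); save("w1",*a)
except Exception as e: print(repr(e))
env.goto([.45,.0,.33],D)
env.goto([.559,-.17,.23],Rz(8.6)@D); a=snap("wrist"); save("w2",*a); print(a[2],sense()["time_s"])
b=np.vstack([load("w1")[0][::1],a[0]]); 
cv2.imwrite("pics/w12.png",cv2.resize(b,None,fx=.75,fy=.75,interpolation=cv2.INTER_AREA)[:,:,::-1])
E
```

```text
45 [0.3  0.3  0.25] [ 98.58552042 -10.40954471 -50.28926273  48.88254475 -68.13784631
 -35.1555228 ] [0.272 0.299 0.395] [ 0.44  0.   -0.9 ]
(306.7571231357302, 306.7571231357302, 319.9983562108061, 202.58688279908048) 3.6417
```

View pics/w12.png

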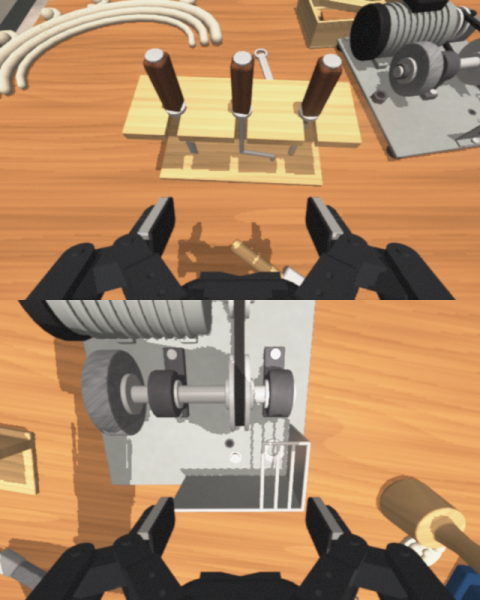

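The upper half (rack front) shows that the middle tool is the hook, its foot pointing right (-y) at (245-275,155). The lower half (machine from above) shows the wires at right, the washer near (272,450) under them, the bright bolt near (236,457) and a dark spot at (229,443). I'll enlarge that region.

Run:
```python
from h import *
p,d,K,W=load("w2"); a=cv2.resize(p[150:290,225:425],None,fx=4,fy=4,interpolation=cv2.INTER_CUBIC)
cv2.imwrite("pics/c2.png",a[:,:,::-1])
P=cloud(d,K,W)
print(P[185:235:5,290:330:4,2].round(3))
```

```text
[[0.022 0.022 0.023 0.023 0.022 0.023 0.024 0.023 0.023 0.024]
 [0.023 0.022 0.024 0.023 0.022 0.023 0.023 0.024 0.023 0.022]
 [0.022 0.023 0.022 0.025 0.022 0.022 0.024 0.021 0.023 0.023]
 [0.023 0.023 0.023 0.023 0.022 0.024 0.022 0.021 0.024 0.024]
 [0.023 0.024 0.022 0.023 0.025 0.029 0.029 0.023 0.024 0.023]
 [0.022 0.024 0.022 0.023 0.024 0.029 0.03  0.028 0.024 0.022]
 [0.022 0.022 0.022 0.022 0.023 0.03  0.03  0.023 0.023 0.023]
 [0.022 0.022 0.022 0.023 0.023 0.023 0.023 0.021 0.022 0.022]
 [0.023 0.023 0.023 0.023 0.024 0.024 0.023 0.023 0.022 0.022]
 [0.023 0.022 0.023 0.024 0.023 0.024 0.022 0.022 0.023 0.022]]
```

View pics/c2.png

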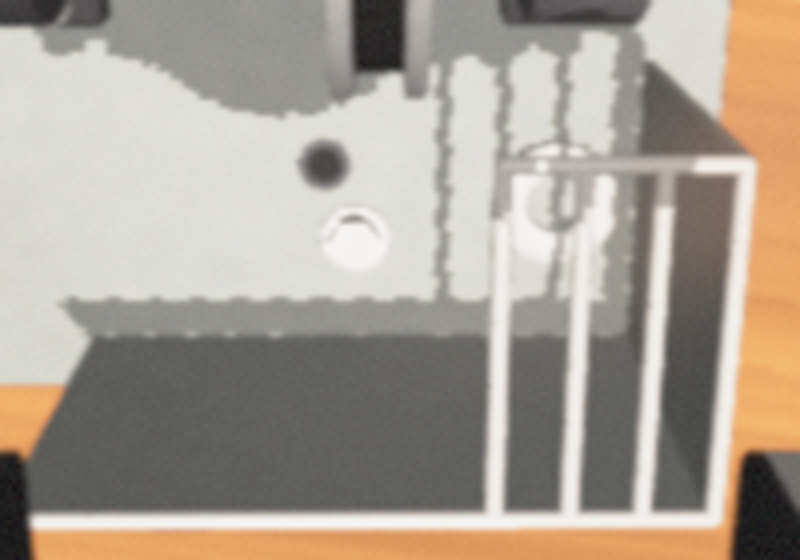

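The crop shows the real bolt (bright, 7 mm high in depth) at (356,237), and a flat dark spot, not a bolt, at (325,165). The washer is around (560,203) and its hole around (557,207). The guard's inner foot corners are at (95,335) for the open end and (632,335) for the closed end.

Run:
```python
from h import *
p,d,K,W=load("w2"); zp=.0228
f=lambda u,v,z: pt(225+u/4,150+v/4,d,K,W,z)
A=f(95,335,zp);B=f(632,335,zp);bt=f(356,240,zp+.006);h=f(558,206,zp+.004);ds=f(325,165,zp)
e=A-B; L=np.linalg.norm(e); yaw=np.degrees(np.arctan2(-e[0],e[1])); print("gend",A,"gclosed",B,L,yaw)
R=Rz(yaw)
for n,q in(("bolt",bt),("washer",h),("dark",ds),("w.top",f(560,142,zp+.005)),("w.bot",f(560,262,zp+.005)),("w.left",f(511,203,zp+.005)),("w.right",f(614,203,zp+.005))): print(n,q.round(4),(R.T@(q-B)*1000).round(1))
print("side washer rel",(R.T@(np.array([.538,-.2195,0])-B)*1000).round(1))
p,d,K,W=load("w1")
print("handle tops",[pt(u/.75,v/.75,d,K,W,.237).round(4) for u,v in((154,54),(242,56),(331,61))])
P=cloud(d,K,W); m=(abs(P[...,2]-.155)<.004)&(P[...,0]<.56)&(P[...,0]>.36); print(cv2.minAreaRect(P[m][:,:2].astype(np.float32)))
```

```text
gend [ 0.47906983 -0.09657911  0.0228    ] gclosed [ 0.5028373  -0.25293525  0.0228    ] 0.1581522516284411 8.643280800477415
bolt [ 0.5223 -0.1681  0.0288] [32. 81.  6.]
washer [ 0.5401 -0.2227  0.0268] [41.4 24.3  4. ]
dark [ 0.541  -0.1565  0.0228] [52.2 89.6  0. ]
w.top [ 0.5587 -0.2194  0.0278] [60.3 24.7  5. ]
w.bot [ 0.524  -0.2264  0.0278] [25.  23.1  5. ]
w.left [ 0.5393 -0.2094  0.0278] [42.6 37.6  5. ]
w.right [ 0.5436 -0.2378  0.0278] [42.6  8.8  5. ]
side washer rel [ 39.8  27.8 -22.8]
handle tops [array([0.4551, 0.3841, 0.237 ]), array([0.452 , 0.2986, 0.237 ]), array([0.4451, 0.2139, 0.237 ])]
((0.45625239610671997, 0.29896509647369385), (0.2911927402019501, 0.09663821011781693), 87.2340087890625)
```

```bash
cat >> h.py <<'E'
RY=-2.75; MY=8.64; B=np.array([.5028,-.2529,.0228]); RR=Rz(RY)@D; RM=Rz(MY)@D
HG=np.array([.4515,.2990,.199])
def tcp(x,y,z):   # nib at (x,y) mm rel. closed corner, z mm above plate -> TCP
    return B+Rz(MY)@(np.array([x,y,z])/1000+[0,.055,.179])
E
python3 - <<'E'
from h import *
up=lambda p,dz: p+np.array([0,0,dz])
env.goto([.42,.1,.34],D)
env.goto(up(HG,.11),RR)
jaws.grip(.06,60)
env.move_l(HG,RR,velocity=.12,max_force=6)
print(sense()["tool_pos"],sense()["ft_force"])
jaws.grip(.0,60); s=sense(); print(s["finger_gap"],s["tool_pos"],s["ft_force"])
G=np.array(s["tool_pos"]); np.save("G.npy",G)
print(env.move_l(up(HG,.012),RR,velocity=.04), sense()["ft_force"])
f=up(HG,.012)+Rz(RY)@[-.11,0,0]
print(env.move_l(f,RR,velocity=.12,max_force=8), sense()["ft_force"])
a=snap("wrist"); save("w3",*a); save("side1",*snap("side"))
b=np.vstack([a[0],load("side1")[0]]); cv2.imwrite("pics/v3.png",cv2.resize(b,None,fx=.75,fy=.75,interpolation=cv2.INTER_AREA)[:,:,::-1])
print(sense()["tool_pos"],sense()["time_s"])
E
```

```text
[0.45191234 0.29929099 0.19986819] [ 0.01682302 -0.12960244  0.1527268 ]
0.0214713591517365 [0.45187336 0.29910959 0.19968543] [-0.17265592 -0.09948008  3.64883406]
False [-0.68312582  0.79209316 -2.143041  ]
False [ 0.20100833  0.07245735 -2.0237912 ]
[0.34211162 0.30425716 0.21083241] 9.1833
```

View pics/v3.png

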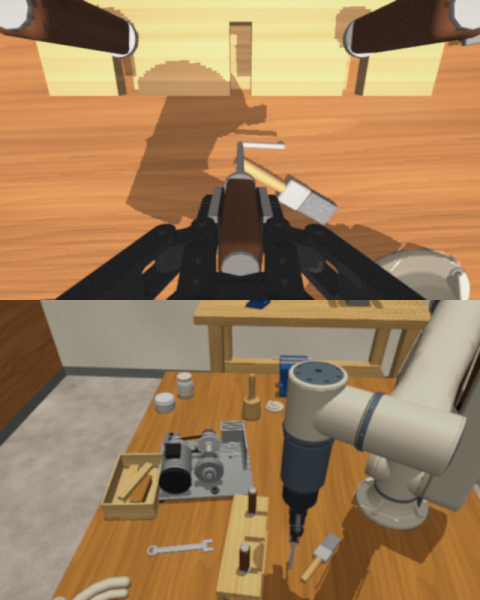

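Hook held by its handle and out of the rack; in the wrist view the foot points right from (240,145) to the nib at (283,146). The other two tools are still in place.

Run:
```python
from h import *
s=sense()["tool_pos"]
env.move_l([s[0]-.01,s[1],.35],RR,velocity=.2)
env.move_l([.33,.06,.35],RR,velocity=.25)
env.goto(tcp(42,68,150),RM)
print(env.move_l(tcp(42,68,20),RM,velocity=.1,max_force=4),sense()["ft_force"])
print(env.move_l(tcp(42,24.5,18),RM,velocity=.06,max_force=3),sense()["ft_force"])
env.dwell(.3)
a=snap("wrist"); save("w4",*a); s=sense(); print(s["tool_pos"],tcp(42,24.5,18),s["ft_force"],s["time_s"])
p,d,K,W=a
n=W[:3,:3].T@(s["tool_pos"]+Rz(MY)@[0,-.055,-.179]-W[:3,3]); u,v=K[0]*n[0]/n[2]+K[2],K[1]*n[1]/n[2]+K[3]; print("nib px",u,v)
u,v=int(u),int(v); c=p[v-50:v+50,u-90:u+60]; print(u-90,v-50)
cv2.imwrite("pics/c4.png",cv2.resize(c,None,fx=5,fy=5,interpolation=cv2.INTER_CUBIC)[:,:,::-1])
```

```text
False [-0.01510216  0.03593096 -1.14722089]
False [ 0.36301378 -0.18561701 -1.41006756]
[ 0.53239026 -0.16776833  0.21988163] [ 0.53238044 -0.16799271  0.2198    ] [-0.22821518 -0.41623027 -1.20924735] 14.8833
nib px 373.86309065680297 184.10395290216834
283 134
```

View pics/c4.png

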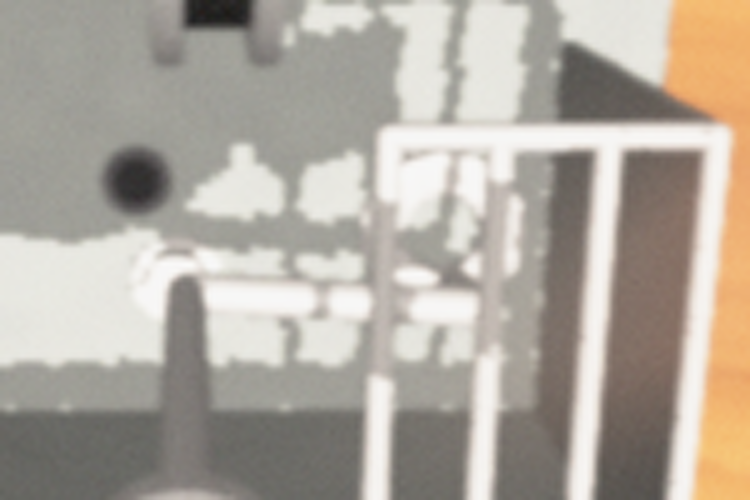

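The hook's foot runs from (185,290) to about (475,302) over the washer (around (445,215)), with the wires crossing. I'll overlay the predicted geometry to check it.

```bash
cat >> h.py <<'E'
def proj(X,K,W):
    n=(np.atleast_2d(X)-W[:3,3])@W[:3,:3]; return np.c_[K[0]*n[:,0]/n[:,2]+K[2],K[1]*n[:,1]/n[:,2]+K[3]]
E
python3 - <<'E'
from h import *
p,d,K,W=load("w4"); u0,v0,S=300,134,6
im=cv2.resize(p[v0:v0+95,u0:u0+125],None,fx=S,fy=S,interpolation=cv2.INTER_CUBIC)[:,:,::-1].copy()
T=np.array([0.53239026,-0.16776833,0.21988163]); R=Rz(MY)
def draw(X,c): 
    q=((proj(X,K,W)-[u0,v0]+.5)*S).round().astype(np.int32); cv2.polylines(im,[q],False,c,1)
a=np.linspace(0,2*np.pi,40); circ=lambda c,r,z: (B+(R@np.c_[c[0]/1e3+r*np.cos(a),c[1]/1e3+r*np.sin(a),0*a+z].T).T)
for r in(.018,.008): draw(circ((42,24.5),r,.005),(0,0,255))
t=lambda X: T+(R@np.array(X).T).T
draw(t([[-.004,0,-.161],[-.004,-.059,-.161],[.004,-.059,-.161],[.004,0,-.161]]),(255,0,0))
draw(t(np.c_[.004*np.cos(a),-.055+.004*np.sin(a),0*a-.175]),(0,160,0))
draw(circ((32,81),.0075,.007),(255,0,255))
draw(B+(R@np.array([[0,160,95],[0,0,95],[83,0,95],[83,47,95],[0,47,95]]).T/1e3).T,(0,160,255))
cv2.imwrite("pics/c5.png",im)
E
```

```text
(no output)
```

View pics/c5.png

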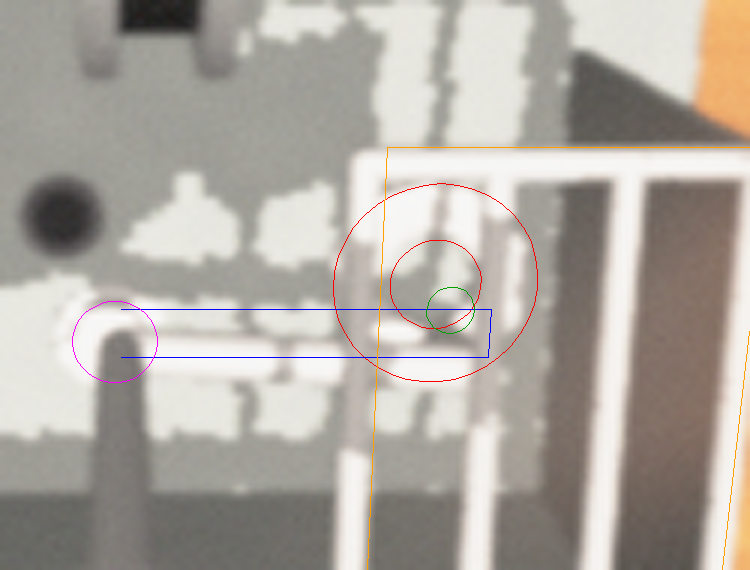

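The overlay shows the real foot about 25 px below the predicted blue outline (at -x, roughly 3.5 mm), while the bolt (107,335) and washer agree with the prediction within about 1.5 mm. I'll measure the hook in the tool frame from the clear picture w3, using depth.

Run:
```python
from h import *
C=np.array(optics.camera_params("wrist")["tool_from_camera"])
for nm in("w3","w4"):
    p,d,K,W=load(nm); P=cloud(d,K,C)
    m=(abs(P[...,0])<.02)&(P[...,1]>-.01)&(P[...,1]<.07)&(P[...,2]>.145)&(P[...,2]<(.19 if nm=="w3" else .187))
    q=P[m]; print(nm,len(q))
    for y0 in np.arange(-.005,.065,.01):
        s=q[(q[:,1]>=y0)&(q[:,1]<y0+.01)]
        if len(s): print(round(y0+.005,3),len(s),"x",np.percentile(s[:,0],[2,50,98]).round(4),"z",np.percentile(s[:,2],[2,50,98]).round(4))
    if len(q): print("ymax",np.percentile(q[:,1],[98,100]))
    # rod
    m=(abs(P[...,0])<.02)&(abs(P[...,1])<.012)&(P[...,2]>.05)&(P[...,2]<.155)
    q=P[m]
    for z0 in np.arange(.05,.15,.02):
        s=q[(q[:,2]>=z0)&(q[:,2]<z0+.02)]
        if len(s): print("rod z",round(z0+.01,3),len(s),np.percentile(s[:,0],[5,50,95]).round(4),np.median(s[:,1]).round(4))
```

```text
w3 521
0.0 57 x [-0.0052 -0.0001  0.0006] z [0.1459 0.1566 0.1632]
0.01 87 x [-0.0069 -0.0028 -0.0001] z [0.1579 0.1595 0.1624]
0.02 83 x [-0.0081 -0.0034 -0.0005] z [0.1578 0.1594 0.1631]
0.03 84 x [-0.008  -0.0041 -0.0011] z [0.1584 0.1596 0.1621]
0.04 86 x [-0.009  -0.0045 -0.0016] z [0.158  0.1598 0.1631]
0.05 98 x [-0.009  -0.0045 -0.0023] z [0.1583 0.1601 0.1763]
0.06 26 x [-0.0092 -0.0045 -0.0026] z [0.1586 0.1611 0.1753]
ymax [0.05631236 0.05746519]
rod z 0.06 13 [-0.0008  0.0003  0.0006] 0.0003
rod z 0.08 115 [-0.0022 -0.0001  0.0008] -0.0004
rod z 0.1 88 [-0.0017  0.0001  0.0008] -0.0005
rod z 0.12 71 [-0.0021 -0.      0.0006] -0.0005
rod z 0.14 57 [-0.0024 -0.0001  0.0006] -0.0006
w4 466
0.0 62 x [-0.0053 -0.0002  0.0006] z [0.146  0.1558 0.1635]
0.01 88 x [-0.0071 -0.0029 -0.0001] z [0.1577 0.1597 0.1628]
0.02 83 x [-0.0083 -0.0033 -0.0004] z [0.1581 0.1596 0.1631]
0.03 80 x [-0.0081 -0.004  -0.0011] z [0.1583 0.1598 0.1629]
0.04 42 x [-0.0094 -0.0047 -0.0018] z [0.1585 0.1597 0.1623]
0.05 99 x [-0.009  -0.0045 -0.0022] z [0.1583 0.1602 0.1766]
0.06 12 x [-0.0089 -0.0035 -0.0028] z [0.1589 0.1618 0.1734]
ymax [0.05503087 0.05649719]
rod z 0.06 12 [-0.0004  0.0003  0.0006] -0.0004
rod z 0.08 114 [-0.0018  0.      0.0007] -0.0004
rod z 0.1 94 [-0.0025 -0.      0.0006] -0.0005
rod z 0.12 66 [-0.0017  0.0001  0.0007] -0.0006
rod z 0.14 57 [-0.0019  0.      0.0007] -0.0006
```

Run:
```python
from h import *
T4=np.array([0.53239026,-0.16776833,0.21988163]);R=Rz(MY)
for nm in("w2","w4","side0"):
    p,d,K,W=load(nm); P=(cloud(d,K,W)-B)@R*1000
    x,y,z=P[...,0],P[...,1],P[...,2]
    reg=(x>5)&(x<80)&(y>2)&(y<60)&(abs(z)<12); 
    flat=(x>10)&(x<80)&(y>52)&(y<68)&(abs(z)<4); z0=np.median(z[flat])
    Q=P[reg]; h=Q[:,2]-z0; Q=Q[h<8]; h=h[h<8]; s=np.clip(h-2.5,-2.5,2.5)
    best=[]
    for cx in np.arange(30,54,.5):
        for cy in np.arange(15,36,.5):
            r=np.hypot(Q[:,0]-cx,Q[:,1]-cy); k=r<26; t=np.where((r>8)&(r<18),1,-1)
            best.append(((t*s)[k].mean(),cx,cy))
    best.sort(reverse=True); b=np.array(best[:8]); print(nm,z0,b[:,1:].mean(0),b[0])
    # bolt
    m=(x>15)&(x<70)&(y>65)&(y<100)&(z-z0>4.5)&(z-z0<9.5); print(" bolt",m.sum(),np.median(P[m],0))
    if nm=="w4":
        c=B+R@np.array([*b[:,1:].mean(0),5])/1000; print("washer in tool mm",((c-T4)@RM*1000).round(1))
```

```text
w2 -0.06898117881483368 [42.125  25.8125] [ 1.99947518 42.5        25.5       ]
 bolt 122 [31.89067875 82.03928731  6.73538229]
w4 -0.02808615720752139 [42.125 25.875] [ 1.9099542 42.5       26.       ]
 bolt 59 [34.77192284 85.82241689  7.10834921]
washer in tool mm [1.000e-01 5.380e+01 1.921e+02]
side0 1.336630232810096 [42.     20.9375] [ 1.08310938 41.5        20.5       ]
 bolt 19 [31.25357337 84.10528973  8.18315331]
```

Washer centre in the tool frame is (0.1, 53.8) mm and the measured nib is about (-5.5, 54). So I shift +5.5 mm in x, then feel downward.

Run:
```python
from h import *
env.move_l(tcp(47.5,24.5,18),RM,velocity=.03,max_force=2)
env.move_l(tcp(47.5,24.5,9),RM,velocity=.03,max_force=2); env.dwell(.3)
f0=sense()["ft_force"]
r=env.move_l(tcp(47.5,24.5,-4),RM,velocity=.012,max_force=1.2)
env.dwell(.2); s=sense(); print(r,"nib z mm",(s["tool_pos"][2]-B[2]-.179)*1000,s["ft_force"]-f0,s["time_s"])
```

```text
True nib z mm 1.2580732778615933 [-0.49646518  1.16682892  6.52412658] 16.8417
```

Run:
```python
from h import *
s=sense(); z=(s["tool_pos"][2]-B[2]-.179)*1000
for k in range(6):
    z+=.25
    env.move_l(tcp(47.5,24.5,z),RM,velocity=.01); env.dwell(.1)
    fs=np.mean([sense()["ft_force"] for _ in range(1)],0); t=sense()["tool_pos"]
    print(round(z,2),((t[2]-B[2]-.179)*1000).round(2),fs.round(2),sense()["time_s"])
    if fs[2]<0.3: break
a=snap("wrist"); save("w5",*a)
p=a[0]; n=proj(B+Rz(MY)@[.042,.0259,.005],a[2],a[3])[0].astype(int); c=p[n[1]-45:n[1]+50,n[0]-80:n[0]+45]
cv2.imwrite("pics/c6.png",cv2.resize(c,None,fx=6,fy=6,interpolation=cv2.INTER_CUBIC)[:,:,::-1])
```

```text
1.51 1.39 [-0.77  0.47  3.01] 17.225
1.76 1.53 [-0.69  0.77  1.91] 17.575
2.01 1.69 [0.46 0.2  0.08] 17.925
```

View pics/c6.png

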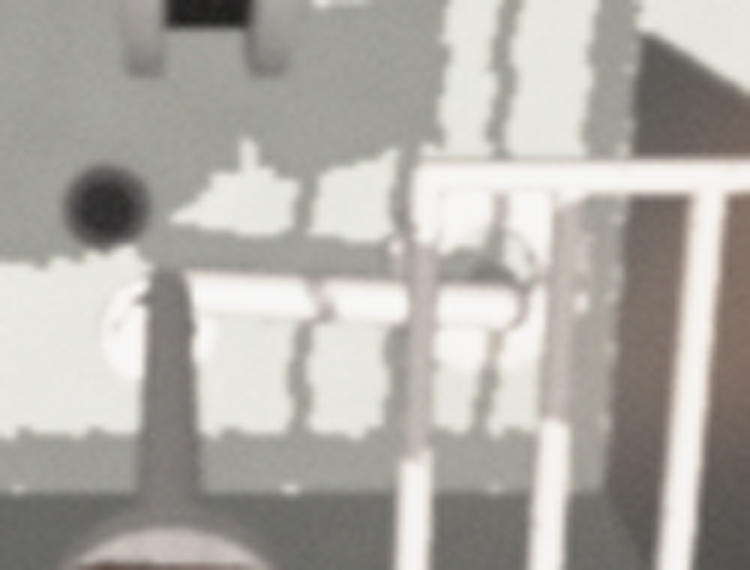

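The nib sits in the hole: the foot's end is at (520,305), the hole's right rim at (530,270), and contact height is at plate level, not washer height. Now I draw it round the bolt's wider side with a low force limit.

Run:
```python
from h import *
f0=sense()["ft_force"]
for x,y in((49,30),(66.5,46),(66.5,75),(66.5,105),(66.5,130)):
    r=env.move_l(tcp(x,y,2.2),RM,velocity=.03,max_force=2.5); s=sense()
    n=(s["tool_pos"]-B)@Rz(MY)*1000-[0,55,179]
    print((x,y),r,n.round(1),s["ft_force"].round(2),s["time_s"])
    if r: break
a=snap("wrist"); save("w6",*a)
```

```text
(49, 30) False [48.9 30.3  2. ] [-0.15 -0.08 -1.49] 18.3167
(66.5, 46) False [66.5 46.   2.2] [-0.24  0.37 -1.45] 19.2583
(66.5, 75) False [66.5 74.9  2.2] [-0.15  0.   -1.85] 20.375
(66.5, 105) False [ 66.5 104.9   2.2] [-0.23 -0.08 -1.81] 21.525
(66.5, 130) False [ 66.5 130.    2.2] [ 0.62 -1.04 -2.26] 22.5083
```

```bash
cat >> h.py <<'E'
def findw(nm,c,rng=20):
    p,d,K,W=load(nm); P=(cloud(d,K,W)-B)@Rz(MY)*1000
    x,y,z=P[...,0],P[...,1],P[...,2]
    reg=(abs(x-c[0])<45)&(abs(y-c[1])<45)&(abs(z)<12); z0=np.median(z[reg&(abs(z)<3)])
    Q=P[reg]; h=Q[:,2]-z0; Q=Q[h<8]; h=h[h<8]; s=np.clip(h-2.5,-2.5,2.5); best=[]
    for cx in np.arange(c[0]-rng,c[0]+rng,.5):
        for cy in np.arange(c[1]-rng,c[1]+rng,.5):
            r=np.hypot(Q[:,0]-cx,Q[:,1]-cy); k=r<26; t=np.where((r>8)&(r<18),1,-1)
            best.append(((t*s)[k].mean(),cx,cy))
    best.sort(reverse=True); b=np.array(best[:8]); return z0,b[:,1:].mean(0),b[0]
E
python3 - <<'E'
from h import *
print(findw("w6",(61,126)))
p,d,K,W=load("w6")
n=proj(B+Rz(MY)@[.061,.126,.005],K,W)[0].astype(int); c=p[n[1]-60:n[1]+60,n[0]-90:n[0]+70]
cv2.imwrite("pics/c7.png",cv2.resize(c,None,fx=4,fy=4,interpolation=cv2.INTER_CUBIC)[:,:,::-1])
E
```

```text
(np.float64(-0.10643802659494883), array([ 59.5 , 126.75]), array([  2.05661584,  59.        , 126.5       ]))
```

View pics/c7.png

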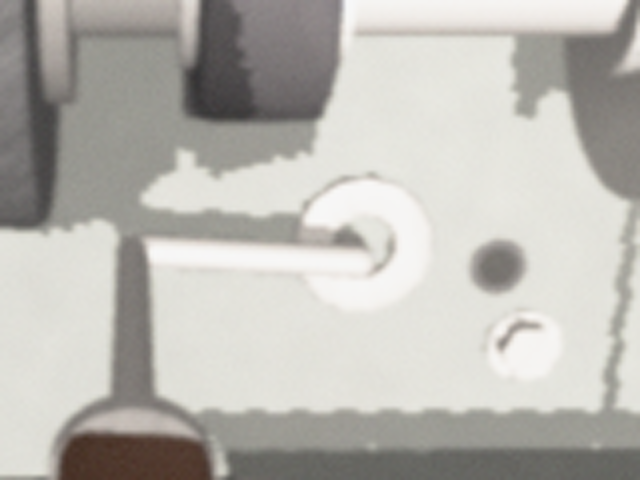

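The washer is past the bolt with the nib in its hole (ring at (365,245), bolt at (525,345)). I'll continue out of the open end.

Run:
```python
from h import *
ok=True
for x,y in((47,162),(47,208)):
    r=env.move_l(tcp(x,y,2.2),RM,velocity=.035,max_force=2.5); s=sense()
    n=(s["tool_pos"]-B)@Rz(MY)*1000-[0,55,179]
    print((x,y),r,n.round(1),s["ft_force"].round(2),s["time_s"])
    if r: ok=False;break
if ok:
    env.move_l(tcp(47,205.5,2.2),RM,velocity=.02,max_force=2.5)
    r=env.move_l(tcp(47,205.5,25),RM,velocity=.04,max_force=3); print("lift",r,sense()["ft_force"])
    a=snap("wrist"); save("w7",*a); print(findw("w7",(42,201)),sense()["time_s"])
```

```text
(47, 162) False [ 47.  161.9   2.2] [-0.36  0.47 -1.78] 23.775
(47, 208) False [ 47.  207.9   2.2] [-0.31 -0.62 -0.94] 25.2417
lift False [-0.08938459  0.22344416 -1.78364546]
(np.float64(-0.1381127756374806), array([ 39.75, 204.5 ]), array([  2.04973444,  40.        , 204.5       ])) 26.2833
```

The washer lies at (39.8, 204.5), about 26 mm clear of the guard end at y = 160. Now I return the hook.

Run:
```python
from h import *
env.move_l(tcp(47,205.5,150),RM,velocity=.15)
env.move_l([.33,.06,.35],RR,velocity=.2)
f=HG+[0,0,.012]+Rz(RY)@[-.11,0,0]
env.move_l([f[0],f[1],.35],RR,velocity=.2)
env.move_l(f,RR,velocity=.12,max_force=5)
env.dwell(.2)
r=env.move_l(HG+[0,0,.012],RR,velocity=.06,max_force=3); s=sense(); print("in",r,s["tool_pos"],s["ft_force"],s["time_s"])
if not r:
    env.dwell(.2); f0=sense()["ft_force"]
    env.move_l(HG+[0,0,.004],RR,velocity=.03,max_force=3)
    for dz in np.arange(3.5,-2.6,-.5):
        env.move_l(HG+[0,0,dz/1000],RR,velocity=.01); env.dwell(.08); df=sense()["ft_force"]-f0
        if df[2]>1.0: break
    s=sense(); print("down",dz,s["tool_pos"],df,s["time_s"])
    a=snap("wrist"); save("w8",*a)
```

```text
in False [0.45131062 0.29906262 0.21111173] [ 0.37253496 -0.64108087 -1.31740508] 33.2167
down 0.5 [0.45160665 0.29904048 0.19972024] [-0.05230914 -0.18406049  1.19125287] 36.1667
```

Run:
```python
from h import *
jaws.grip(.055,20); s=sense(); print(s["finger_gap"],s["ft_force"])
env.move_l(HG+[0,0,.11],RR,velocity=.12,max_force=5)
env.goto([.3,.3,.36],D)
env.goto([.3,.3,.25],Ry(-45)@D); env.dwell(.5)
a=snap("wrist"); save("w9",*a); b=snap("side"); save("side2",*b); print(sense()["time_s"],sense()["ft_force"])
top=cv2.resize(a[0][40:270,150:640],None,fx=1.2,fy=1.2); bot=cv2.resize(b[0][140:390,190:386],None,fx=1.2,fy=1.2)
bot=cv2.copyMakeBorder(bot,0,0,0,top.shape[1]-bot.shape[1],cv2.BORDER_CONSTANT)
cv2.imwrite("pics/c9.png",np.vstack([top,bot])[:,:,::-1])
for nm in("side0","side2"):
    p,d,K,W=load(nm);P=cloud(d,K,W)
    m=(P[...,2]>.2)&(P[...,2]<.26)&(P[...,0]>.4)&(P[...,0]<.5)&(P[...,1]>.15)&(P[...,1]<.45)
    n,l,st,c=cv2.connectedComponentsWithStats(m.astype(np.uint8))
    print(nm,[P[l==i].mean(0).round(4).tolist() for i in range(1,n) if st[i,4]>20])
    Q=(P-B)@Rz(MY)*1000
    m=(abs(Q[...,0]-103)<30)&(abs(Q[...,1]-262)<25)&(Q[...,2]>8)&(Q[...,2]<16); print("nut",m.sum(),Q[m].mean(0).round(1))
print(findw("side2",(40,204)))
```

```text
0.05507013397176074 [-1.47038433 -0.00383149 -0.04352238]
39.9417 [-0.03430047 -0.04825375  0.52186965]
side0 [[0.4453, 0.2213, 0.2259], [0.4493, 0.3052, 0.2257], [0.4533, 0.3899, 0.2264]]
nut 81 [112.5 262.5  12.5]
side2 [[0.4453, 0.2214, 0.2255], [0.4481, 0.3058, 0.226], [0.4533, 0.3899, 0.2266]]
nut 82 [112.3 262.1  12.7]
(np.float64(0.6653516709360513), array([ 40.5  , 203.625]), array([  1.34738701,  39.5       , 204.        ]))
```

View pics/c9.png

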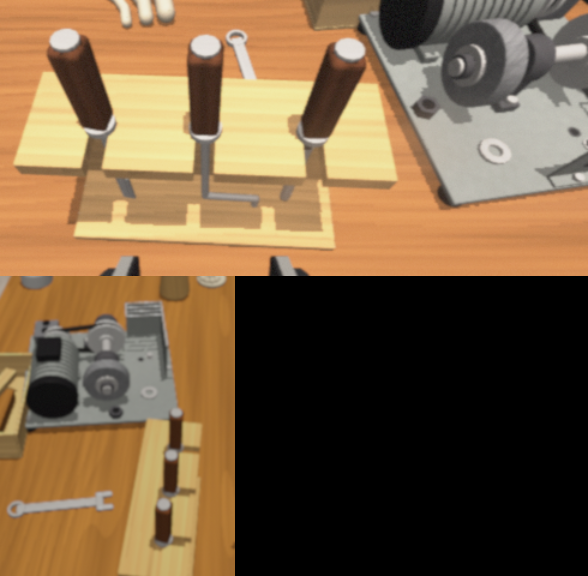

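The hook hangs in its middle slot (205,130) with its foot to -y. The washer lies flat on the open plate at (495,150), clear of the guard, and the other tools and the nut are unmoved. I'm handing the job in.

```bash
python3 -c "
from h import *
print(ticket.sign_off(), sense()['time_s'])"
```

```text
the job is handed in; nothing more can be done
the job is handed in; nothing more can be done
```

The washer is out from behind the guard, the hook is back in the rack's middle slot, and the job is handed in. One force reading along the way was over your half-kilogram limit.

**What was done:** I took the hook from the middle slot and reached it in under the wires. The nib went down through the washer's hole onto the plate. I drew the washer past the bolt on its wider side (the bolt stands about 30 mm from the guard), then out of the open end. Nothing caught, and no move in the draw tripped the 2.5 N limit I had set.

**Final checks (about 40 s on the clock, against the 72 s limit):**
- **Washer:** it lies flat, about 26 mm clear of the guard's open end; the wrist and side cameras agree to about 1 mm.
- **Hook:** it hangs by its collar, with its handle within about 1.3 mm of its starting position.
- **Other tools and nut:** the file, gouge and nut are where they were, within the measuring noise.

**What went less well:**
- **Force on the plate:** when the nib first touched the plate, the stop reacted late. The reading rose by about 6.5 N, above the half-kilogram (about 5 N) guideline. I eased it off straight away to about 1.3 N.
- **Nib position:** the hook sat 3 to 5 mm off centre in the jaws. I found this in the camera check and corrected it before letting the nib down.

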